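Find the carton whose spout swings free and pour its walnuts

TASK

Of the two cartons of walnuts on the white board one has its folded spout glued fast, and only a careful pull at the tab tells which: find the one whose spout swings freely and pull that spout right out while the carton stands on the board. Then tip that carton over the round steel bowl so that all four of its walnuts end up in the bowl, and set it down softly on the board again. At the end both cartons stand flat and right way up on the board, let go, and the pan and bottles are where they were.

Things in the scene. Friction and masses are not known exactly. Their poses are not given: they have to be found in the camera images.
- carton_a_center (a point): Centre of carton a, one of two like, loose, stiff brown cardboard cartons side by side on the board, either one on the left: 130 mm long (its x), 66 mm wide (y), 64 mm high (z), about 0.2 kg empty. z points up as it stands; -x points out of the end closed by the folded spout, which faces roughly towards the robot. Walls 3 mm, floor 4 mm. Can be gripped across its 66 mm width.
- spout_a (a joint): Angle of carton a's spout, rad: 0 = folded shut (its 61 mm panel closes the -x end); grows as its top swings outwards and down. Starts at 0 to 0.07. A free spout rubs lightly (0.5 N at the tab), stops at 1.25 (18 degrees short of level) and stays where it is left; a glued one gives at most 0.08, then the carton follows the pull. Which is glued is not told. Cheeks at its sides guide the pieces.
- hinge_a (a point): Middle of the hinge line of carton a's spout, at the foot of its -x end: 65 mm from the carton's centre along its -x and 27 mm below it. The line runs along the carton's y. Axes as the carton's.
- tab_a (a point): Middle of the pull tab of carton a's spout, 73 mm from the hinge line: a flat tongue 40 mm wide (along the carton's y), 4 mm thick, 26 mm high, standing in the spout's plane above the carton's top, its foot level with the top; can be gripped across its 40 mm. With the spout out, the tab's end is the pouring lip, 86 mm from the hinge line. Its z points along the tab, away from the hinge.
- carton_b_center (a point): Centre of carton b, one of two like, loose, stiff brown cardboard cartons side by side on the board, either one on the left: 130 mm long (its x), 66 mm wide (y), 64 mm high (z), about 0.2 kg empty. z points up as it stands; -x points out of the end closed by the folded spout, which faces roughly towards the robot. Walls 3 mm, floor 4 mm. Can be gripped across its 66 mm width.
- spout_b (a joint): Angle of carton b's spout, rad: 0 = folded shut (its 61 mm panel closes the -x end); grows as its top swings outwards and down. Starts at 0 to 0.07. A free spout rubs lightly (0.5 N at the tab), stops at 1.25 (18 degrees short of level) and stays where it is left; a glued one gives at most 0.08, then the carton follows the pull. Which is glued is not told. Cheeks at its sides guide the pieces.
- hinge_b (a point): Middle of the hinge line of carton b's spout, at the foot of its -x end: 65 mm from the carton's centre along its -x and 27 mm below it. The line runs along the carton's y. Axes as the carton's.
- tab_b (a point): Middle of the pull tab of carton b's spout, 73 mm from the hinge line: a flat tongue 40 mm wide (along the carton's y), 4 mm thick, 26 mm high, standing in the spout's plane above the carton's top, its foot level with the top; can be gripped across its 40 mm. With the spout out, the tab's end is the pouring lip, 86 mm from the hinge line. Its z points along the tab, away from the hinge.
- nut_a0_center (a point): Centre of a walnut, a rolling 26 mm ball of 13 g; starts in carton a, on its floor.
- nut_a1_center (a point): Centre of a walnut, a rolling 26 mm ball of 13 g; starts in carton a, on its floor.
- nut_a2_center (a point): Centre of a walnut, a rolling 26 mm ball of 13 g; starts in carton a, on its floor.
- nut_a3_center (a point): Centre of a walnut, a rolling 26 mm ball of 13 g; starts in carton a, on its floor.
- nut_b0_center (a point): Centre of a walnut, a rolling 26 mm ball of 13 g; starts in carton b, on its floor.
- nut_b1_center (a point): Centre of a walnut, a rolling 26 mm ball of 13 g; starts in carton b, on its floor.
- nut_b2_center (a point): Centre of a walnut, a rolling 26 mm ball of 13 g; starts in carton b, on its floor.
- nut_b3_center (a point): Centre of a walnut, a rolling 26 mm ball of 13 g; starts in carton b, on its floor.
- board: White plastic board fixed to the table, 200 mm (its x) x 320 mm (its y), 15 mm thick; origin at the centre of its underside.
- bowl: Round steel bowl, loose, 184 mm across the rim, 70 mm high, about 0.45 kg; origin at the centre of its underside, on the table. Stands to the left or the right of the board, nearer to the robot.
- pan: Bystander: square steel pan, 160 x 160 mm, 50 mm high, on the other side of the board from the bowl; origin at the centre of its underside.
- sauce_a: Bystander: loose clear sauce bottle, 56 mm across, 170 mm high, behind the board; origin under its centre.
- sauce_b: Bystander: a second, equal sauce bottle; origin under its centre.
- mug: Fixed bystander: white mug, 80 mm across, 85 mm high, behind and to the right of the board; origin under its centre.
- cups: Fixed bystander: stack of steel cups, 72 mm across, 115 mm high, behind and to the left of the board; origin under its centre.

How it is judged:
By the outcome, as a careful person would: the job done as asked, in the order asked, and still so for the second after the job is handed in, with the robot touching nothing.
It also fails if it takes over 72 s, if anything falls off the work surface, if the arm or the gripper's body presses on something with over 40 N, if the wrist force passes 120 N, or if a joint passes its speed limit or range.

ROBOT

A 6-joint arm with a two-finger parallel gripper is mounted at the origin on the work surface. World frame = base frame: x ahead of the robot, y to its left, z up, the work surface at z = 0. Lengths are in mm, angles in rad, forces in N, time in s.
With the tool pointing down it reaches from about 400 to 925 mm from the base axis. Payload 12.5 kg.
Tool frame: the origin (TCP) lies on the centre line of the jaws, within the pads' length; the fingertips stand 8 mm ahead of it and the grasp point (between the pads) lies 11 mm behind it; z points along the fingers, x is the direction in which the jaws open and shut, and the axes are right-handed (so a half turn about z gives the same grasp; the last joint's range is limited). The gripper opens to 95 mm and grips with 3 to 60 N. Pads are 20 mm wide; open, the fingers measure 119 mm over their backs; the gripper's body (75 mm by 180 mm) begins 59 mm behind the grasp point.
Start: joints at [1.101, 0.491, 1.559, -0, 1.092, -0.106], TCP at [222.377, 584.119, 222.661] pointing down, gripper open.
Joint ranges: [-3.1, 3.1], [-0.84, 2.19], [0.05, 2.79], [-1.13, 4.28], [0.06, 2.93], [-2.69, 2.69]. Speed limits (rad/s): [2.22, 2.22, 2.79, 3.14, 3.14, 3.14].

INTERFACE

Orientations are given as [roll, pitch, yaw] about the fixed x, y, z axes, in that order (R = Rz(yaw) Ry(pitch) Rx(roll)).
In Python, from cell import env gives the robot as it stands. The module is installed in compiled form; this text tells all that it offers.
- The arm moves only by the tool send_rows, never from a script. Its argument "moves" is a list that holds one entry, the list of rows, each a list of 6 numbers: the shift along the tool's x, y, z as a fraction of full scale, then the turn, a rotation vector about the tool's x, y, z as a fraction of full scale. A call has 1 to 12 rows; each row is the pose to reach, as a shift and turn from the pose commanded when the call began, along the tool's axes at that moment; what a row does not reach only later rows make up. Full scale, the value 1, is 0.3 m for a shift and 90 degrees for a turn. A row lasts 1/12 s, in which the tool goes at most 41.7 mm and 7.16 degrees, less where a joint would pass 70% of its speed; a pose out of reach is approached as far as the arm can. A call with a number of a shift or a turn outside -1 to 1 is refused whole. A call with a gripper value outside its range is refused whole. "grip" is the gripper's target within -1 to 1 (shut at 1, half-way at 0, fully open at -1), set as the call begins (left out, the last holds). The fingers move at their own pace and stop on an object; the grip force is fixed at half the most. Time passes only in rows, so rows that repeat a pose let the fingers close. It gives the time, the measured TCP pose, the force and the opening at its end, in the units of the state.
- env.state(): the state, without advancing time (a new reading comes with each control period).
- env.read_camera(name): name is "scene" or "top" or "wrist"; returns a dict with "image" (384x512x3 uint8, red, green, blue), "mtx" (3x3 intrinsics, pixels), "T" (4x4, takes a point from camera to world coordinates); the wrist camera has in their place "mount" (4x4, takes a point from camera to tool coordinates, whose origin is the TCP and whose axes are the tool frame's). Camera axes: x right, y up, looking along -z (the intrinsics and any distortion apply to the point x, -y, -z); pixel columns grow to the right and rows downward; lengths in mm; the calibration is good to about 2 mm. The wrist camera is an equidistant fisheye: a pixel r from the principal point sees the ray r / f radians off the axis. A picture is of the moment at which its call begins: read the wrist's pose just before it. There is no depth.
- env.job_done(): hands the job in, once; it reports no verdict.
Trained networks look in the newest picture that a camera, given by its name, has taken for a name from the list of things; names that differ only in an ending like _2 or _b are one class to them, and where a whole thing is asked for, a point or a joint stands for the part that bears it (a point fixed in the world has none). Each returns a list of dicts, best first, with "confidence" (0 to 1); they miss things now and then, are a little off and sometimes report something else, mostly with a low value. They report only what shows in the picture. A call takes as long as a camera call.
- env.look_for(camera, thing): "xy" ([column, row] in pixels, amid what is visible of it).
- env.outline_of(camera, thing): "region" (384x512 bool, what is visible of it) and "xy" ([column, row] in pixels, amid what is visible of it).
The state is a dict: "t": time; "joints": joint angles; "qvel": joint speeds; "tau": joint torques, N m; "eef_pos": TCP position; "tcp_rot": TCP orientation; "ft_force": force on the tool from outside, world axes, zero at the start; "moment": the same for the moment, N m; "opening": opening from 0.0 (shut) to 1.0 (fully open).
Only numpy, scipy, OpenCV 4.12 (cv2) and the standard library are available. Lean on these libraries where they do the work, as an engineer would, in place of code of your own. Each camera call takes 0.05 s, during which the arm holds its last target. There are 200 camera calls.

## Working session

There is one attempt and no reset: what is moved stays moved. The work goes in short steps, Python scripts to look and compute and a tool call to move; the robot and the scene stay as the last step left them, time stands still between calls to the robot, and variables do not carry over. Pictures are saved under pics/ and viewed, about 8 in all and at most 12, crops included, and the job is handed in when it is done.

Besides the shell and the picture viewer there is one more tool, called after "Emit:" as name(argument=value, ...), one argument or row to a line, values as JSON. send_rows: Moves the arm, as the interface text tells. Its arguments: {"type":"object","properties":{"moves":{"type":"array","items":{"type":"array","items":{"type":"array","items":{"type":"number"}}}},"grip":{"type":"number"}},"required":["moves"]}

```bash
mkdir -p pics; ls
python3 - <<'E'
from cell import env
import cv2
s=env.state();print(s)
for n in ["scene","top"]:
    c=env.read_camera(n);cv2.imwrite(f"pics/{n}0.png",c["image"][:,:,::-1]);print(n,c["mtx"].tolist(),c["T"].round(3).tolist(),c.keys())
    for t in ["carton_a_center","tab_a","hinge_a","bowl","board","pan","nut_a0_center","sauce_a"]:
        print(t,[(d["xy"],round(d["confidence"],2)) for d in env.look_for(n,t)])
E
```

```text
pics
{'t': 0.0, 'joints': array([ 1.10142203e+00,  4.91559466e-01,  1.55945801e+00, -2.02084973e-05,
        1.09170705e+00, -1.05598890e-01]), 'qvel': array([-0.0002112 , -0.00045078,  0.00063643, -0.00028699,  0.00102788,
        0.00104896]), 'tau': array([-9.87779349e-04, -6.12639284e+01, -2.58180428e+01,  6.93217199e-02,
        4.80815547e-02, -6.17418846e-05]), 'eef_pos': array([222.25081214, 583.88997949, 222.05885806]), 'tcp_rot': array([-3.14149117e+00,  1.12745585e-03,  1.20703030e+00]), 'ft_force': array([-0.24867646,  1.27630682, -0.58967435]), 'moment': array([ 0.03250023,  0.01396535, -0.00646578]), 'opening': 0.9987722862991374}
scene [[424.911617404266, 0.0, 256.68315812666526], [0.0, 424.911617404266, 190.99246859856936], [0.0, 0.0, 1.0]] [[0.202, -0.703, 0.682, 1277.574], [0.979, 0.144, -0.141, -132.743], [0.001, 0.696, 0.718, 825.677], [0.0, 0.0, 0.0, 1.0]] dict_keys(['image', 'mtx', 'T'])
carton_a_center [([235.7, 221.2], 0.82)]
tab_a [([303.1, 188.0], 0.65), ([235.5, 191.1], 0.62)]
hinge_a [([234.9, 221.7], 0.68), ([303.0, 220.4], 0.6)]
bowl [([331.9, 258.1], 0.35), ([304.4, 189.5], 0.17)]
board [([266.6, 235.2], 0.78)]
pan [([127.6, 190.7], 0.77)]
nut_a0_center []
sauce_a [([217.8, 273.3], 0.91), ([330.7, 257.2], 0.77)]
top [[359.2868707525025, 0.0, 254.01964470170626], [0.0, 359.2868707525025, 194.79498572264083], [0.0, 0.0, 1.0]] [[0.024, 0.999, -0.047, 518.869], [-1.0, 0.024, 0.013, 0.22], [0.014, 0.047, 0.999, 1131.867], [0.0, 0.0, 0.0, 1.0]] dict_keys(['image', 'mtx', 'T'])
carton_a_center [([270.3, 175.6], 0.74)]
tab_a [([265.3, 193.5], 0.56)]
hinge_a [([267.7, 170.1], 0.96), ([217.4, 163.2], 0.87)]
bowl [([134.5, 251.9], 0.62)]
board [([243.9, 178.8], 0.71), ([129.0, 151.1], 0.41)]
pan [([351.1, 241.4], 0.77), ([241.1, 177.2], 0.6)]
nut_a0_center []
sauce_a [([203.1, 125.2], 0.83), ([286.8, 125.0], 0.68), ([219.5, 186.5], 0.56)]
```

Run:
```python
import cv2
a=cv2.imread("pics/scene0.png");b=cv2.imread("pics/top0.png")
cv2.imwrite("pics/s.png",cv2.resize(a[90:320,60:400],(800,541),interpolation=cv2.INTER_CUBIC))
cv2.imwrite("pics/t.png",cv2.resize(b[90:330,60:420],(800,533),interpolation=cv2.INTER_CUBIC))
```

```text
(no output)
```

View pics/t.png

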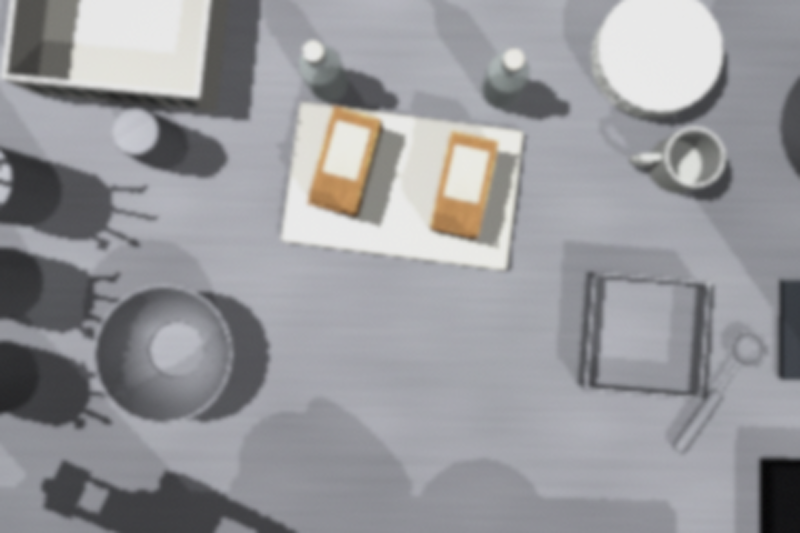

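View pics/s.png

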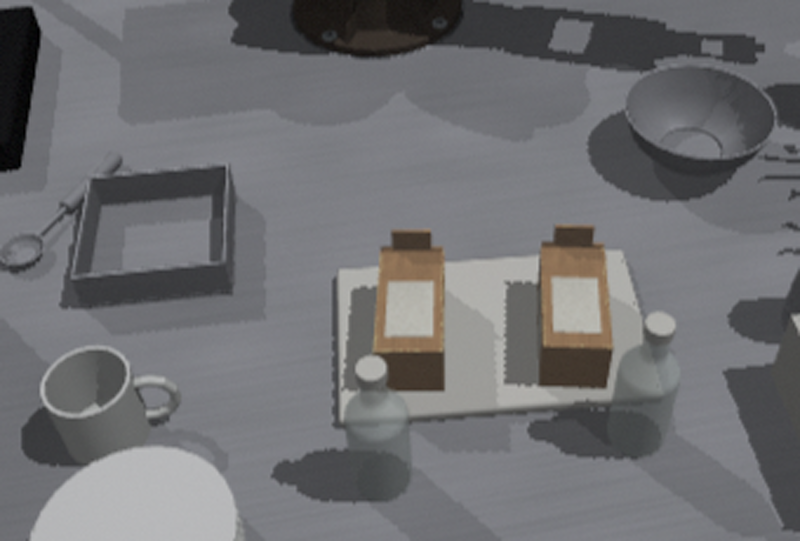

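The top view shows both cartons on the board, with tabs towards the robot at about (340,212) and (460,235) in the crop. The bowl is at the left near (165,352) and the pan at the right. The scene view shows both tabs standing up. Next I'll fit poses from the outlines.

```bash
cat > h.py <<'E'
import numpy as np, cv2
from scipy.optimize import minimize
from cell import env
def proj(c,P):
    P=np.atleast_2d(P); q=(P-c["T"][:3,3])@c["T"][:3,:3]
    return np.c_[q[:,0]/-q[:,2],-q[:,1]/-q[:,2]]@np.diag([c["mtx"][0,0],c["mtx"][1,1]])+c["mtx"][:2,2]
def unproj(c,xy,z):
    d=np.array([(xy[0]-c["mtx"][0,2])/c["mtx"][0,0],-(xy[1]-c["mtx"][1,2])/c["mtx"][1,1],-1]); d=c["T"][:3,:3]@d; o=c["T"][:3,3]
    return o+d*(z-o[2])/d[2]
BOX=np.array([[x,y,z] for x in(-65,65) for y in(-33,33) for z in(15,79)],float)
def place(p,P):
    c,s=np.cos(p[2]),np.sin(p[2]); return np.asarray(P)@np.array([[c,s,0],[-s,c,0],[0,0,1]])+[p[0],p[1],0]
E
python3 - <<'E'
from h import *
C={n:env.read_camera(n) for n in("scene","top")}
M={}
for n,c in C.items():
    for t in("carton_a_center","bowl","board"):
        for i,d in enumerate(env.outline_of(n,t)):
            r=d["region"];ys,xs=np.where(r);print(n,t,i,round(d["confidence"],2),d["xy"],r.sum(),xs.min(),xs.max(),ys.min(),ys.max())
            M[f"{n}_{t}_{i}"]=r
np.savez("m.npz",**M)
# bowl & board guesses
for n,xy in(("top",(134.5,251.9)),):print("bowl",unproj(C[n],xy,70))
def crop(p):return (60+p[0]*.45,90+p[1]*.45)
for p in((300,104),(523,131),(510,269),(281,241)):print("board",unproj(C["top"],crop(p),15).round())
for p in((335,107),(381,121),(355,214),(310,200),(450,133),(497,140),(478,237),(433,228)):print("cart",unproj(C["top"],crop(p),79).round())
for p in((97,352),(233,352),(165,285),(165,420)):print("bowl",unproj(C["top"],crop(p),70).round())
E
```

```text
scene carton_a_center 0 0.82 [236.0, 221.0] 1840 219 248 187 255
scene bowl 0 0.71 [266.5, 233.5] 4663 202 333 196 269
scene bowl 1 0.67 [355.7, 137.3] 2421 325 389 117 164
scene board 0 0.79 [267.7, 232.9] 4506 202 333 196 268
scene board 1 0.57 [302.1, 221.4] 2051 287 320 185 255
top carton_a_center 0 0.66 [268.0, 173.6] 1053 254 283 148 197
top bowl 0 0.89 [133.7, 251.7] 3088 102 164 218 280
top board 0 0.86 [241.3, 180.8] 4477 187 295 136 211
bowl [393.68934338 332.02020105  70.        ]
board [749. 175.  15.]
board [ 719. -140.   15.]
board [ 524. -126.   15.]
board [555. 195.  15.]
cart [733. 118.  79.]
cart [716.  57.  79.]
cart [591.  88.  79.]
cart [608. 148.  79.]
cart [702. -35.  79.]
cart [695. -98.  79.]
cart [565. -75.  79.]
cart [575. -16.  79.]
bowl [402. 422.  70.]
bowl [406. 244.  70.]
bowl [492. 337.  70.]
bowl [315. 330.  70.]
```

```bash
cat >> h.py <<'E'
TAB=np.array([[x,y,z] for x in(-67,-63) for y in(-20,20) for z in(79,106)],float)
def mask(c):
    h=cv2.cvtColor(c["image"],cv2.COLOR_RGB2HSV); m=((h[:,:,0]>4)&(h[:,:,0]<25)&(h[:,:,1]>70)&(h[:,:,2]>25)).astype(np.uint8); return m
def sil(c,p,parts):
    o=np.zeros((384*4,512*4),np.uint8)
    for P in parts: cv2.fillConvexPoly(o,cv2.convexHull(((proj(c,place(p,P))+.5)*4).astype(np.int32)),1)
    return o
E
python3 - <<'E'
from h import *
C={n:env.read_camera(n) for n in("scene","top")}
for p0 in((662,103,.22),(634,-56,-.08+.17)):
    T={}
    for n,c in C.items():
        m=mask(c); roi=cv2.dilate(sil(c,p0,[BOX,TAB]),np.ones((41,41)))
        m=cv2.morphologyEx(m,cv2.MORPH_CLOSE,np.ones((5,5)))
        cnt=cv2.findContours(m,cv2.RETR_EXTERNAL,cv2.CHAIN_APPROX_NONE)[0]; f=np.zeros_like(m); cv2.drawContours(f,cnt,-1,1,-1)
        T[n]=cv2.resize(f,None,fx=4,fy=4,interpolation=cv2.INTER_LINEAR)&roi
    def iou(p,n):
        s=sil(C[n],p,[BOX,TAB]);return (s&T[n]).sum()/(s|T[n]).sum()
    for names in(("scene",),("top",),("scene","top")):
        r=minimize(lambda p:-sum(iou([p[0],p[1],p[2]/100],n) for n in names),[p0[0],p0[1],p0[2]*100],method="Nelder-Mead",options=dict(initial_simplex=[[p0[0]+a,p0[1]+b,p0[2]*100+d] for a,b,d in((0,0,0),(12,0,0),(0,12,0),(0,0,12))],xatol=.1,fatol=1e-5))
        print(names,r.x.round(1),-r.fun/len(names))
E
```

```text
('scene',) [664.5 106.9 -26.5] 0.9180455266651556
('top',) [663.7 105.2 -22.6] 0.9111173498034811
('scene', 'top') [663.9 105.9 -25.3] 0.9119144211143855
('scene',) [637.  -53.7 -18.1] 0.8987337608945897
('top',) [635.9 -55.5 -18.9] 0.9569558599695586
('scene', 'top') [635.9 -55.  -20. ] 0.9233528820901653
```

```bash
cat >> h.py <<'E'
from scipy.spatial.transform import Rotation as Ro
def down(yaw): return Ro.from_euler("xyz",[np.pi,0,yaw])
def rel(pos,R,frm=None):
    s=env.state(); p0,R0=(s["eef_pos"],Ro.from_euler("xyz",s["tcp_rot"])) if frm is None else frm
    return np.r_[R0.inv().apply(np.array(pos)-p0)/300,(R0.inv()*R).as_rotvec()/(np.pi/2)].round(4).tolist()
def cpt(c,x,y,z): # carton frame (x,y) at world z
    return place(c,[[x,y,z]])[0]
L=(664,105.5,-.245); Rr=(636,-55,-.19)
E
python3 - <<'E'
from h import *
t=cpt(L,-43,0,150);print(t,rel(t,down(L[2]+np.pi/2)))
print(unproj(env.read_camera("top"),(133.7,251.7),70))
E
```

```text
[622.28409503 115.92992197 150.        ] [-0.9842, 1.8011, 0.2421, 0.0, -0.0001, -0.0756]
[394.21861453 334.37077155  70.        ]
```

Emit:
send_rows(
  moves=[
    [[-0.06, 0.11, 0.015, 0, 0, 0], [-0.12, 0.22, 0.03, 0, 0, 0], [-0.18, 0.33, 0.045, 0, 0, 0], [-0.24, 0.44, 0.06, 0, 0, 0], [-0.3, 0.55, 0.075, 0, 0, 0], [-0.36, 0.66, 0.09, 0, 0, 0], [-0.43, 0.78, 0.105, 0, 0, 0], [-0.49, 0.9, 0.12, 0, 0, 0], [-0.49, 0.9, 0.12, 0, 0, 0]],
  ],
  grip=1,
)

```text
t: 2.2
eef_pos: [426.0, 346.4, 186.0]
tcp_rot: [3.141, 0.001, 1.203]
ft_force: [-0.3, -0.6, 0.7]
opening: 0.428
```

Emit:
send_rows(
  moves=[
    [[-0.06, 0.11, 0.015, 0, 0, 0], [-0.12, 0.22, 0.03, 0, 0, 0], [-0.18, 0.33, 0.045, 0, 0, -0.02], [-0.24, 0.44, 0.06, 0, 0, -0.04], [-0.3, 0.55, 0.075, 0, 0, -0.06], [-0.36, 0.66, 0.09, 0, 0, -0.0756], [-0.43, 0.78, 0.105, 0, 0, -0.0756], [-0.49, 0.9, 0.12, 0, 0, -0.0756], [-0.4942, 0.9011, 0.1221, 0, 0, -0.0756], [-0.4942, 0.9011, 0.1221, 0, 0, -0.0756]],
  ],
)

```text
t: 3.03
eef_pos: [622.9, 114.3, 149.2]
tcp_rot: [-3.141, 0.0, 1.323]
ft_force: [-0.1, 0.5, 0.0]
opening: 0.006
```

Run:
```python
from h import *
s=env.state();print(s["t"],s["eef_pos"],s["tcp_rot"],s["ft_force"],s["opening"])
print("L down",rel(cpt(L,-43,0,96),down(L[2]+np.pi/2)))
c=env.read_camera("wrist");print(c["mtx"].tolist(),c["mount"].round(2).tolist());cv2.imwrite("pics/w1.png",c["image"][:,:,::-1])
print([(d["xy"],d["confidence"]) for d in env.look_for("wrist","tab_a")])
```

```text
3.0333 [622.92402927 114.34392721 149.2149579 ] [-3.14077515e+00  1.48184286e-04  1.32284168e+00] [-0.13436567  0.47470095  0.00870057] 0.006162437379328503
L down [0.0046, -0.0032, 0.1774, -0.0005, 0.0001, -0.0019]
[[297.3186396354542, 0.0, 252.43806193307807], [0.0, 297.3186396354542, 192.11679398531118], [0.0, 0.0, 1.0]] [[1.0, -0.0, -0.0, 1.29], [-0.0, -0.96, -0.28, -80.74], [-0.0, 0.28, -0.96, -162.13], [0.0, 0.0, 0.0, 1.0]]
[([82.0, 186.9], 0.8), ([253.3, 175.9], 0.72)]
```

View pics/w1.png

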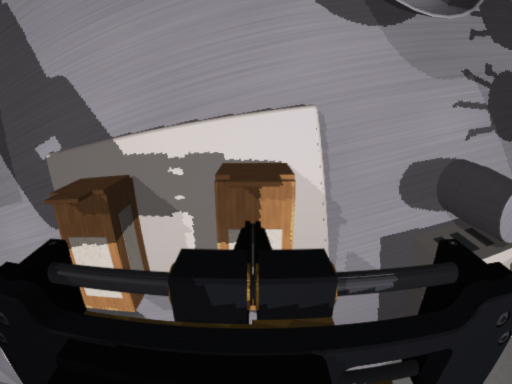

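```bash
cat >> h.py <<'E'
def wproj(c,s,P):
    q=Ro.from_euler("xyz",s["tcp_rot"]).inv().apply(np.atleast_2d(P)-s["eef_pos"]); q=(q-c["mount"][:3,3])@c["mount"][:3,:3]
    v=np.c_[q[:,0],-q[:,1]]; n=np.linalg.norm(v,axis=1); th=np.arctan2(n,-q[:,2]); return v/n[:,None]*(th*c["mtx"][0,0])[:,None]+c["mtx"][:2,2]
E
python3 - <<'E'
from h import *
s=env.state();c=env.read_camera("wrist")
im=c["image"][:,:,::-1].copy()
im=cv2.convertScaleAbs(im,alpha=1.8)
k=3;x0,y0=40,130;big=cv2.resize(im[y0:y0+130,x0:x0+265],None,fx=k,fy=k,interpolation=cv2.INTER_CUBIC)
for car in(L,Rr):
    for P,col in((BOX[1::2],(0,255,0)),(BOX[[0,2]],(255,255,0)),(TAB[[0,1,2,3]],(0,0,255))):
        for u in wproj(c,s,place(car,P)):cv2.circle(big,tuple(int(a) for a in ((u+.5-[x0,y0])*k)),3,col,-1)
cv2.imwrite("pics/w1z.png",big)
E
```

```text
(no output)
```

View pics/w1z.png

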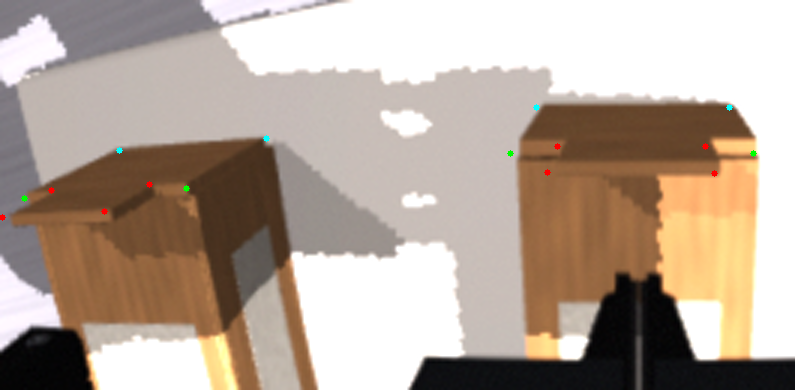

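The reprojected fit is within about 2 mm for both cartons. Now I'll lower a shut finger behind the left tab and press it gently outwards by about 15 mm.

Emit:
send_rows(
  moves=[
    [[0.003, -0.003, 0.06, 0, 0, 0], [0.003, -0.003, 0.12, 0, 0, 0], [0.003, -0.003, 0.177, 0, 0, 0], [0.003, -0.003, 0.177, 0, 0, 0], [0.003, -0.02, 0.177, 0, 0, 0], [0.003, -0.035, 0.177, 0, 0, 0], [0.003, -0.045, 0.178, 0, 0, 0], [0.003, -0.055, 0.178, 0, 0, 0], [0.003, -0.065, 0.18, 0, 0, 0], [0.003, -0.075, 0.181, 0, 0, 0], [0.003, -0.085, 0.182, 0, 0, 0], [0.003, -0.085, 0.182, 0, 0, 0]],
  ],
)

```text
t: 4.18
eef_pos: [597.2, 123.1, 95.5]
tcp_rot: [-3.141, -0.0, 1.326]
ft_force: [0.1, -0.1, -0.3]
opening: 0.006
```

```bash
cat > see.py <<'E'
from h import *
import sys
s=env.state();c=env.read_camera("wrist");print(s["t"],s["eef_pos"],s["ft_force"])
im=cv2.convertScaleAbs(c["image"][:,:,::-1],alpha=1.8)
sc=cv2.convertScaleAbs(env.read_camera("scene")["image"][:,:,::-1],alpha=1.5)
def z(i,x,y,w,h,k):return cv2.resize(i[y:y+h,x:x+w],(w*k,h*k),interpolation=cv2.INTER_CUBIC)
a=z(im,40,50,400,230,2);b=z(sc,170,130,200,150,2)
o=np.zeros((600,800,3),np.uint8);o[:a.shape[0],:a.shape[1]]=a
b=cv2.resize(sc[150:270,190:350],(187,140));o[460:,:187]=b
cv2.imwrite(sys.argv[1],o)
E
python3 see.py pics/w2.png
```

```text
4.1833 [597.19802979 123.1087225   95.47938237] [ 0.06402373 -0.0918851  -0.29684001]
```

View pics/w2.png

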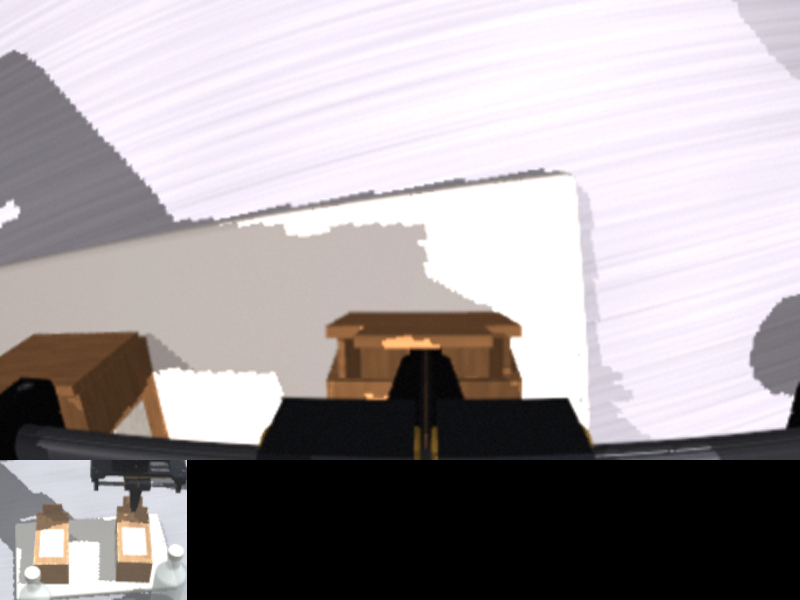

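The left carton's spout swings: a gap shows between panel and carton at about (425,350), and the carton hasn't visibly moved. I'll push this spout right out along its arc.

Emit:
send_rows(
  moves=[
    [[0, -0.013, 0.001, 0, 0, 0], [0, -0.027, 0.002, 0, 0, 0], [0, -0.043, 0.009, 0, 0, 0], [0, -0.059, 0.016, 0, 0, 0], [0, -0.074, 0.025, 0, 0, 0], [0, -0.089, 0.034, 0, 0, 0], [0, -0.103, 0.045, 0, 0, 0], [0, -0.116, 0.057, 0, 0, 0], [0, -0.128, 0.07, 0, 0, 0], [0, -0.139, 0.083, 0, 0, 0], [0, -0.149, 0.097, 0, 0, 0], [0, -0.158, 0.112, 0, 0, 0]],
  ],
)

```text
t: 5.28
eef_pos: [551.5, 134.6, 61.4]
tcp_rot: [-3.142, -0.0, 1.326]
ft_force: [-0.0, 0.3, -0.4]
opening: 0.005
```

Emit:
send_rows(
  moves=[
    [[0, -0.005, 0.01, 0, 0, 0], [0, -0.01, 0.021, 0, 0, 0], [0, -0.013, 0.027, 0, 0, 0], [0, -0.015, 0.033, 0, 0, 0], [0, -0.015, 0.033, 0, 0, 0]],
  ],
)

```text
t: 5.7
eef_pos: [547.2, 135.6, 51.6]
tcp_rot: [-3.141, 0.0, 1.326]
ft_force: [-0.4, -0.1, 0.3]
opening: 0.003
```

```bash
python3 see.py pics/w3.png
```

```text
5.7 [547.23265807 135.58000184  51.59101058] [-0.39788369 -0.06043049  0.33566864]
```

View pics/w3.png

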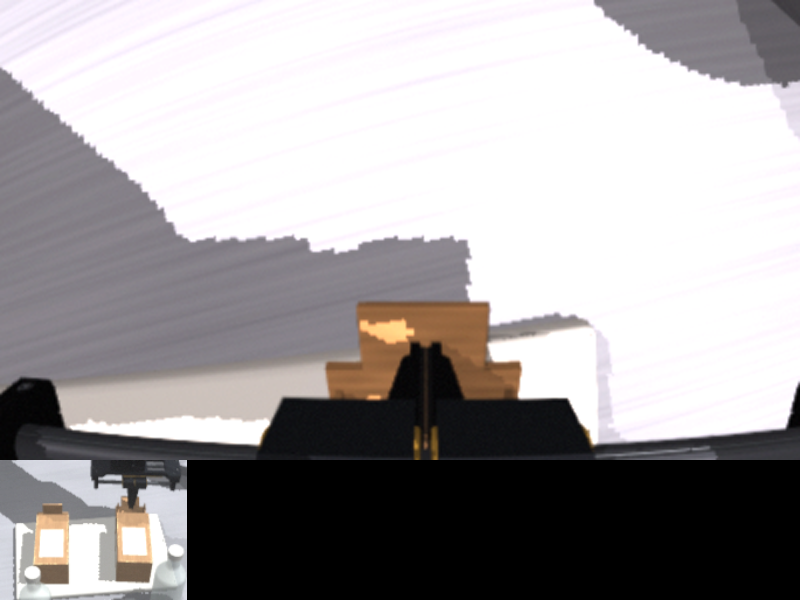

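The spout is lowered, with lip corners at about (358,302) and (488,302). I'll estimate its angle from the lip.

Run:
```python
from h import *
s=env.state();c=env.read_camera("wrist")
for dx in(0,3):
  for th in(1.1,1.15,1.2,1.25):
    P=[[-65+dx-86*np.sin(th),y,20+86*np.cos(th)] for y in(-20,20)]
    print(dx,th,wproj(c,s,place(L,P)).round(1).tolist())
    P=[[-65+dx-61*np.sin(th),y,20+61*np.cos(th)] for y in(-20,20)]
    print("   foot",wproj(c,s,place(L,P)).round(1).tolist())
```

```text
0 1.1 [[212.5, 215.0], [283.8, 215.2]]
   foot [[216.4, 241.8], [280.6, 242.0]]
0 1.15 [[213.2, 209.6], [283.3, 209.7]]
   foot [[216.8, 238.1], [280.3, 238.2]]
0 1.2 [[213.9, 204.6], [282.7, 204.7]]
   foot [[217.2, 234.5], [280.0, 234.7]]
0 1.25 [[214.7, 200.1], [282.1, 200.2]]
   foot [[217.6, 231.2], [279.7, 231.3]]
3 1.1 [[212.7, 220.0], [283.6, 220.1]]
   foot [[216.6, 246.1], [280.4, 246.3]]
3 1.15 [[213.4, 214.5], [283.1, 214.6]]
   foot [[217.0, 242.3], [280.1, 242.5]]
3 1.2 [[214.1, 209.4], [282.5, 209.6]]
   foot [[217.4, 238.7], [279.8, 238.9]]
3 1.25 [[214.9, 204.8], [282.0, 204.9]]
   foot [[217.8, 235.4], [279.5, 235.6]]
```

Emit:
send_rows(
  moves=[
    [[0, 0, -0.06, 0, 0, 0], [0, 0, -0.15, 0, 0, 0], [0, 0, -0.25, 0, 0, 0], [0, 0.05, -0.33, 0, 0, 0], [0, 0.12, -0.33, 0, 0, 0], [0, 0.2, -0.33, 0, 0, 0], [0, 0.28, -0.33, 0, 0, 0], [0, 0.36, -0.33, 0, 0, 0], [0, 0.4, -0.33, 0, 0, 0], [0, 0.4, -0.33, 0, 0, 0]],
  ],
  grip=-1,
)

```text
t: 6.68
eef_pos: [665.7, 105.6, 150.6]
tcp_rot: [3.141, -0.0, 1.325]
ft_force: [0.1, -0.6, -1.5]
opening: 0.647
```

```bash
sed -i 's/^L=.*/L=(664.4,107,-.245); Rr=(636,-55,-.19)/' h.py
python3 - <<'E'
from h import *
print(rel(cpt(L,0,0,38),down(L[2]+np.pi/2)))
s=env.state();c=env.read_camera("wrist");print(s["t"],s["eef_pos"],s["opening"])
im=cv2.convertScaleAbs(c["image"][:,:,::-1],alpha=1.6)
k=2;big=cv2.resize(im[100:384,60:460],None,fx=k,fy=k,interpolation=cv2.INTER_CUBIC)
for P,col in((BOX[1::2],(0,255,0)),(BOX[[0,2]],(255,255,0))):
    for u in wproj(c,s,place(L,P)):cv2.circle(big,tuple(int(a) for a in ((u+.5-[60,100])*k)),3,col,-1)
cv2.imwrite("pics/w4.png",big)
E
```

```text
[0.0034, -0.0056, 0.3753, 0.0006, -0.0002, -0.0007]
6.6833 [665.66380158 105.60071136 150.58916616] 0.6470124011118926
```

View pics/w4.png

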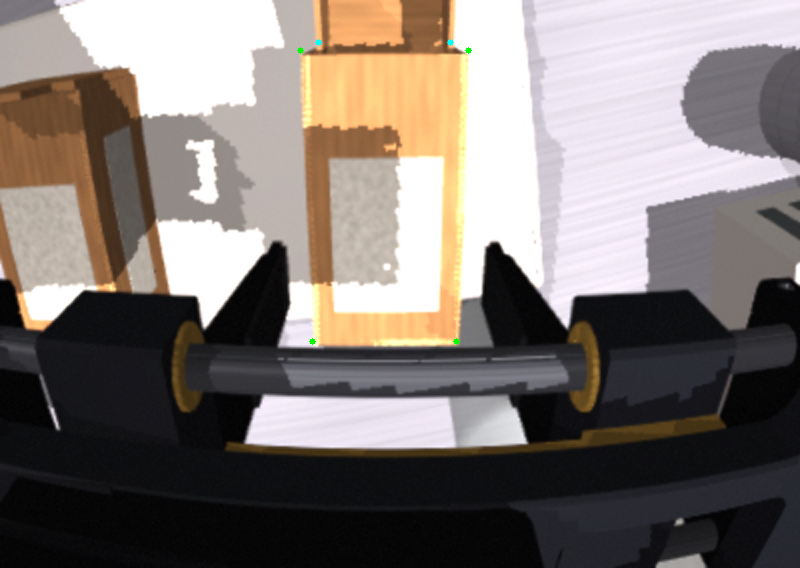

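The fit matches the carton (top corners at about (302,50), (468,50), (315,342), (456,342)), and it sits centred between the fingers. Descending to grip.

Emit:
send_rows(
  moves=[
    [[0.002, -0.005, 0, 0, 0, 0], [0.002, -0.005, 0, 0, 0, 0], [0.002, -0.005, 0, 0, 0, 0], [0.002, -0.005, 0.03, 0, 0, 0], [0.002, -0.005, 0.1, 0, 0, 0], [0.002, -0.005, 0.17, 0, 0, 0], [0.002, -0.005, 0.24, 0, 0, 0], [0.002, -0.005, 0.31, 0, 0, 0], [0.002, -0.005, 0.35, 0, 0, 0], [0.002, -0.005, 0.375, 0, 0, 0], [0.002, -0.005, 0.375, 0, 0, 0]],
  ],
)

```text
t: 7.65
eef_pos: [661.8, 107.5, 36.9]
tcp_rot: [-3.139, 0.001, 1.326]
ft_force: [0.7, 0.0, 0.5]
opening: 0.999
```

Emit:
send_rows(
  moves=[
    [[0, 0, 0, 0, 0, 0], [0, 0, 0, 0, 0, 0], [0, 0, 0, 0, 0, 0], [0, 0, 0, 0, 0, 0], [0, 0, 0, 0, 0, 0], [0, 0, 0, 0, 0, 0], [0, 0, 0, 0, 0, 0], [0, 0, 0, 0, 0, 0], [0, 0, 0, 0, 0, 0]],
  ],
  grip=1,
)

```text
t: 8.4
eef_pos: [662.7, 107.3, 39.0]
tcp_rot: [3.141, -0.0, 1.326]
ft_force: [-0.9, -1.0, 5.4]
opening: 0.691
```

Run:
```python
from h import *
c=env.read_camera("top")
for z in(50,100,150): print(z,unproj(c,(60+135*.45,90+130*.45),z).round(),unproj(c,(60+80*.45,90+200*.45),z).round(),unproj(c,(60+95*.45,90+285*.45),z).round())
B=np.array([398,334]);psi=-.1
def pose(phi,s,z):
    R=Ro.from_euler("zy",[0,0])
    return np.r_[B+s*np.array([np.cos(psi),np.sin(psi)]),z], Ro.from_euler("ZY",[psi,-phi])*down(np.pi/2)
p1,R1=pose(0,187,170);s=env.state();print(s["joints"].round(2),s["t"],p1)
p0,R0=s["eef_pos"],Ro.from_euler("xyz",s["tcp_rot"])
up=p0+[0,0,130]
print("up+move",rel(p1,R1))
frm=(p1,R1)
for d in(10,15,20,25,30,35,40,45,50):
    f=np.radians(d);p,R=pose(f,45+145*np.cos(f)+8*np.sin(f),95+145*np.sin(f)-8*np.cos(f)); print(d,p.round(),rel(p,R,frm))
# kinematics guess: fit planar model from two states
```

```text
50 [700. 392.  50.] [603. 462.  50.] [489. 437.  50.]
100 [692. 374. 100.] [599. 440. 100.] [490. 416. 100.]
150 [683. 356. 150.] [595. 419. 150.] [492. 396. 150.]
[ 0.06  0.76  1.59 -0.    0.79 -1.26] 8.45 [584.06577891 315.33115109 170.        ]
up+move [0.6091, -0.4222, -0.4366, 0.0005, -0.0001, -0.0923]
10 [586. 315. 112.] [0.0, 0.0073, 0.1923, -0.1111, 0.0, -0.0]
15 [584. 315. 125.] [0.0, 0.0004, 0.1507, -0.1667, 0.0, 0.0]
20 [581. 316. 137.] [0.0, -0.01, 0.1097, -0.2222, 0.0, -0.0]
25 [577. 316. 149.] [0.0, -0.024, 0.0699, -0.2778, 0.0, -0.0]
30 [572. 317. 161.] [0.0, -0.0414, 0.0314, -0.3333, 0.0, -0.0]
35 [566. 317. 172.] [0.0, -0.0621, -0.0054, -0.3889, 0.0, -0.0]
40 [558. 318. 182.] [-0.0, -0.0859, -0.0403, -0.4444, 0.0, 0.0]
45 [550. 319. 192.] [0.0, -0.1127, -0.0729, -0.5, 0.0, -0.0]
50 [542. 320. 201.] [0.0, -0.1422, -0.1031, -0.5556, 0.0, -0.0]
```

Emit:
send_rows(
  moves=[
    [[0, 0, -0.015, 0, 0, 0], [0, 0, -0.045, 0, 0, 0], [0, 0, -0.09, 0, 0, 0], [0, 0, -0.14, 0, 0, 0], [0, 0, -0.2, 0, 0, 0], [0, 0, -0.26, 0, 0, 0], [0, 0, -0.32, 0, 0, 0], [0, 0, -0.37, 0, 0, 0], [0, 0, -0.41, 0, 0, 0], [0, 0, -0.43, 0, 0, 0], [0, 0, -0.4366, 0, 0, 0], [0, 0, -0.4366, 0, 0, 0]],
  ],
)

```text
t: 9.45
eef_pos: [662.5, 107.4, 169.7]
tcp_rot: [3.141, -0.0, 1.326]
ft_force: [0.5, 0.7, -3.9]
opening: 0.694
```

Emit:
send_rows(
  moves=[
    [[0.015, -0.01, 0, 0, 0, 0], [0.045, -0.03, 0, 0, 0, -0.005], [0.09, -0.06, 0, 0, 0, -0.013], [0.145, -0.1, 0, 0, 0, -0.022], [0.21, -0.145, 0, 0, 0, -0.033], [0.28, -0.195, 0, 0, 0, -0.045], [0.35, -0.245, 0, 0, 0, -0.057], [0.42, -0.29, 0, 0, 0, -0.068], [0.485, -0.335, 0, 0, 0, -0.078], [0.54, -0.375, 0, 0, 0, -0.086], [0.58, -0.405, 0, 0, 0, -0.092], [0.6, -0.418, 0, 0, 0, -0.0923]],
  ],
)

```text
t: 10.45
eef_pos: [582.9, 315.1, 169.1]
tcp_rot: [-3.141, -0.0, 1.474]
ft_force: [-0.9, -0.5, -2.0]
opening: 0.691
```

Emit:
send_rows(
  moves=[
    [[0.009, -0.004, 0, 0, 0, 0], [0.009, -0.004, 0.02, -0.01, 0, 0], [0.009, -0.002, 0.05, -0.03, 0, 0], [0.009, 0, 0.08, -0.05, 0, 0], [0.009, 0, 0.1, -0.07, 0, 0], [0.009, 0, 0.12, -0.09, 0, 0], [0.009, 0, 0.13, -0.11, 0, 0], [0.009, 0, 0.13, -0.12, 0, 0], [0.009, 0, 0.13, -0.13, 0, 0], [0.009, 0, 0.13, -0.13, 0, 0]],
  ],
)

```text
t: 11.28
eef_pos: [584.9, 314.8, 130.6]
tcp_rot: [2.937, 0.0, 1.47]
ft_force: [-0.3, -0.8, -2.9]
opening: 0.694
```

```bash
cat > see2.py <<'E'
from h import *
import sys
s=env.state();print(s["t"],s["eef_pos"],s["tcp_rot"],s["joints"].round(2),s["ft_force"],s["opening"])
sc=cv2.convertScaleAbs(env.read_camera("scene")["image"][:,:,::-1],alpha=1.5);tp=cv2.convertScaleAbs(env.read_camera("top")["image"][:,:,::-1],alpha=1.3)
a=cv2.resize(sc[90:290,200:400],(400,400),interpolation=cv2.INTER_CUBIC);b=cv2.resize(tp[120:320,70:270],(400,400),interpolation=cv2.INTER_CUBIC)
cv2.imwrite(sys.argv[1],np.hstack([a,b]))
E
python3 see2.py pics/p1.png
```

```text
11.2833 [584.86293144 314.82687712 130.6307415 ] [2.93669416e+00 1.08931392e-05 1.47027872e+00] [ 0.44  0.59  1.67 -0.16  0.71 -0.92] [-0.3134766  -0.81015182 -2.88805862] 0.6941584525670144
```

View pics/p1.png

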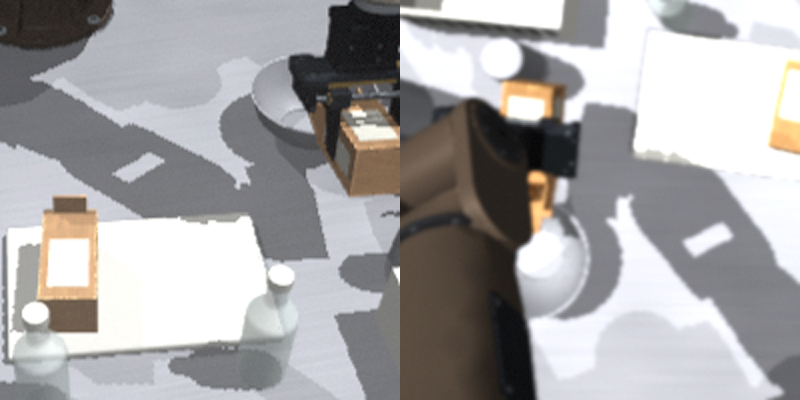

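The carton is held with its lip just inside the bowl rim (right half, about (540,230)). The right carton is untouched. Now I'll compute the tilt rows.

```bash
cat >> h.py <<'E'
B=np.array([398,334]);psi=-.1
def pose(d,lz=92,ls=45):
    f=np.radians(d); s=ls+145*np.cos(f)+8*np.sin(f)
    return np.r_[B+s*np.array([np.cos(psi),np.sin(psi)]),lz+145*np.sin(f)-8*np.cos(f)], Ro.from_euler("ZY",[psi,-f])*down(np.pi/2)
E
python3 - <<'E'
from h import *
for d in(16,20,23,26,29): print(d,rel(*pose(d)))
print()
for d in(32,35,38,41,45,50): print(d,rel(*pose(d),pose(29)))
E
```

```text
16 [0.0007, -0.0092, 0.0203, -0.0477, -0.0001, -0.0003]
20 [0.0007, -0.011, -0.0134, -0.0922, -0.0001, -0.0003]
23 [0.0007, -0.014, -0.0386, -0.1255, -0.0001, -0.0003]
26 [0.0007, -0.0182, -0.0636, -0.1588, -0.0001, -0.0003]
29 [0.0007, -0.0237, -0.0883, -0.1922, -0.0001, -0.0003]

32 [-0.0, 0.0007, -0.0253, -0.0333, -0.0, 0.0]
35 [-0.0, 0.0001, -0.0507, -0.0667, 0.0, 0.0]
38 [-0.0, -0.0018, -0.0759, -0.1, 0.0, -0.0]
41 [0.0, -0.005, -0.1011, -0.1333, 0.0, -0.0]
45 [-0.0, -0.0114, -0.1343, -0.1778, 0.0, -0.0]
50 [-0.0, -0.0225, -0.175, -0.2333, 0.0, 0.0]
```

Emit:
send_rows(
  moves=[
    [[0, -0.004, 0.01, -0.024, 0, 0], [0, -0.009, 0.02, -0.048, 0, 0], [0, -0.009, 0.02, -0.048, 0, 0], [0, -0.01, 0.003, -0.07, 0, 0], [0, -0.011, -0.013, -0.092, 0, 0], [0, -0.012, -0.026, -0.11, 0, 0], [0, -0.014, -0.039, -0.126, 0, 0], [0, -0.016, -0.051, -0.142, 0, 0], [0, -0.018, -0.064, -0.159, 0, 0], [0, -0.021, -0.076, -0.175, 0, 0], [0, -0.024, -0.088, -0.192, 0, 0], [0, -0.024, -0.088, -0.192, 0, 0]],
  ],
)

```text
t: 12.38
eef_pos: [572.4, 316.3, 155.5]
tcp_rot: [2.635, 0.0, 1.47]
ft_force: [0.7, 0.9, -2.7]
opening: 0.692
```

Emit:
send_rows(
  moves=[
    [[0, 0, 0, 0, 0, 0], [0, 0, -0.013, -0.017, 0, 0], [0, 0, -0.025, -0.033, 0, 0], [0, 0, -0.038, -0.05, 0, 0], [0, 0, -0.051, -0.067, 0, 0], [0, -0.001, -0.063, -0.083, 0, 0], [0, -0.002, -0.076, -0.1, 0, 0], [0, -0.003, -0.088, -0.117, 0, 0], [0, -0.005, -0.101, -0.133, 0, 0], [0, -0.008, -0.118, -0.155, 0, 0], [0, -0.011, -0.134, -0.178, 0, 0], [0, -0.011, -0.134, -0.178, 0, 0]],
  ],
)

```text
t: 13.38
eef_pos: [559.4, 330.8, 221.0]
tcp_rot: [2.413, 0.007, 1.464]
ft_force: [-0.4, 0.4, -1.7]
opening: 0.694
```

```bash
python3 - <<'E'
from h import *
print([(d["xy"],round(d["confidence"],2)) for n in("scene","top") for _ in [env.read_camera(n)] for d in env.look_for(n,"nut_a0_center")])
for d in(48,51,54,57,60): print(d,rel(*pose(d)))
E
python3 see2.py pics/p2.png
```

```text
[([331.3, 260.8], 0.65)]
48 [-0.0381, -0.0827, 0.0309, -0.0729, 0.0077, 0.0004]
51 [-0.0384, -0.0848, 0.0056, -0.1062, 0.0077, 0.0006]
54 [-0.0387, -0.0883, -0.0195, -0.1395, 0.0077, 0.0008]
57 [-0.039, -0.0931, -0.0444, -0.1729, 0.0077, 0.001]
60 [-0.0393, -0.0992, -0.069, -0.2062, 0.0077, 0.0012]
13.5833 [558.8723375  329.46666056 217.6581575 ] [2.4182454  0.00900633 1.46270587] [ 0.61  0.43  1.89 -1.13  0.51  0.08] [-0.01575114  0.12692169 -2.52626931] 0.6926488081117007
```

View pics/p2.png

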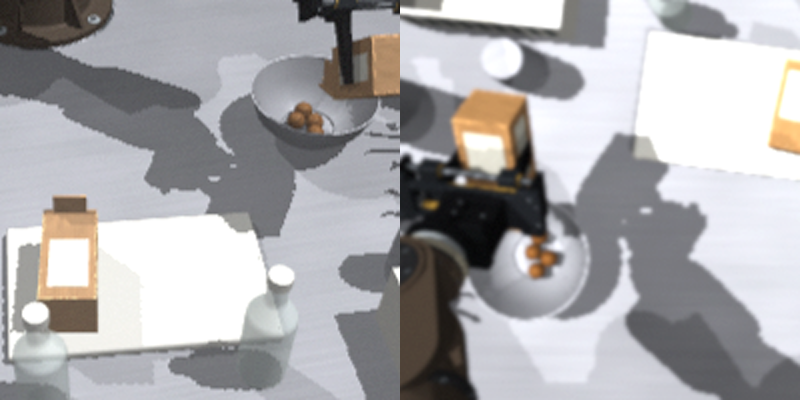

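The nuts are in the bowl; I can see three or four in the top view near (535–548,240–270). Joint 4 has reached its range end, so I'll tilt back in place and then count.

Emit:
send_rows(
  moves=[
    [[0, 0, 0, 0.02, 0, 0], [0, 0, 0, 0.05, 0, 0], [0, 0, 0, 0.09, 0, 0], [0, 0, 0, 0.13, 0, 0], [0, 0, 0, 0.18, 0, 0], [0, 0, 0, 0.23, 0, 0], [0, 0, 0, 0.28, 0, 0], [0, 0, 0, 0.33, 0, 0], [0, 0, 0, 0.33, 0, 0]],
  ],
)

```text
t: 14.43
eef_pos: [560.6, 329.1, 217.8]
tcp_rot: [2.939, 0.008, 1.461]
ft_force: [0.9, -0.7, -1.4]
opening: 0.689
```

Run:
```python
from h import *
s=env.state();print(s["t"],s["eef_pos"],s["tcp_rot"],s["joints"].round(2))
sc=cv2.convertScaleAbs(env.read_camera("scene")["image"][:,:,::-1],alpha=1.5);tp=cv2.convertScaleAbs(env.read_camera("top")["image"][:,:,::-1],alpha=1.3)
a=cv2.resize(sc[100:180,310:390],(400,400),interpolation=cv2.INTER_CUBIC);b=cv2.resize(tp[210:290,90:170],(400,400),interpolation=cv2.INTER_CUBIC)
cv2.imwrite("pics/p3.png",np.hstack([a,b]))
```

```text
14.4333 [560.64627752 329.08188676 217.81868189] [2.93888343 0.00796254 1.46110062] [ 0.48  0.48  1.61 -0.15  0.89 -0.9 ]
```

View pics/p3.png

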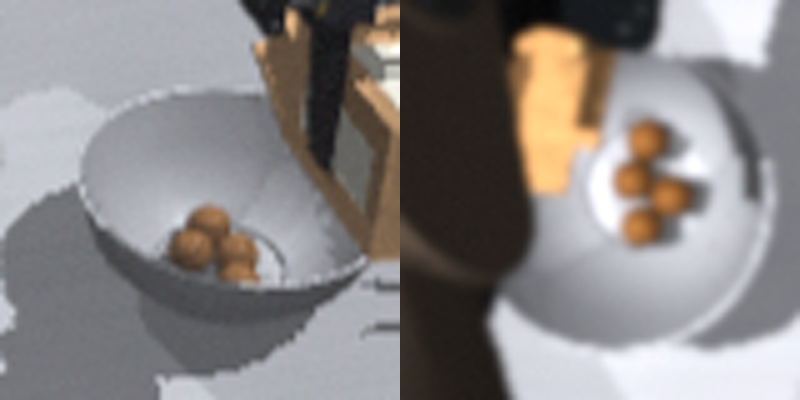

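All four nuts are in the bowl: (190,248), (208,222), (237,250) and (238,275) at left, and four at right too. I'll carry the carton back level.

Run:
```python
from h import *
s=env.state(); p=s["eef_pos"]
R=down(1.47); P=np.array([565,327,215.]); print("level",rel(P,R))
q=np.array([662.7,107.3,170]); print("carry",rel(q,down(1.326),(P,R)))
```

```text
level [-0.0042, 0.0176, 0.011, 0.1318, 0.0067, -0.0049]
carry [-0.6958, 0.3977, 0.15, -0.0, -0.0, 0.0917]
```

Emit:
send_rows(
  moves=[
    [[0, 0.004, 0.002, 0.03, 0.002, -0.001], [-0.002, 0.01, 0.005, 0.07, 0.004, -0.003], [-0.004, 0.0176, 0.011, 0.11, 0.0067, -0.005], [-0.004, 0.0176, 0.011, 0.132, 0.0067, -0.005], [-0.004, 0.0176, 0.011, 0.132, 0.0067, -0.005]],
  ],
)

```text
t: 14.95
eef_pos: [564.9, 327.2, 214.8]
tcp_rot: [-3.14, 0.001, 1.47]
ft_force: [-0.9, -0.2, -2.1]
opening: 0.693
```

Emit:
send_rows(
  moves=[
    [[-0.02, 0.01, 0, 0, 0, 0], [-0.06, 0.035, 0, 0, 0, 0.008], [-0.12, 0.07, 0.01, 0, 0, 0.016], [-0.19, 0.11, 0.02, 0, 0, 0.026], [-0.26, 0.15, 0.04, 0, 0, 0.036], [-0.34, 0.195, 0.06, 0, 0, 0.046], [-0.42, 0.24, 0.08, 0, 0, 0.057], [-0.5, 0.285, 0.1, 0, 0, 0.068], [-0.57, 0.325, 0.12, 0, 0, 0.078], [-0.63, 0.36, 0.135, 0, 0, 0.086], [-0.68, 0.385, 0.15, 0, 0, 0.0917], [-0.6958, 0.3977, 0.15, 0, 0, 0.0917]],
  ],
)

```text
t: 15.95
eef_pos: [662.6, 105.4, 169.4]
tcp_rot: [-3.139, 0.001, 1.325]
ft_force: [-0.6, 0.6, -2.3]
opening: 0.694
```

Run:
```python
from h import *
s=env.state();print(s["t"],s["eef_pos"],s["tcp_rot"],s["ft_force"])
print("above",rel([662.7,107.3,44],down(1.326)))
```

```text
15.95 [662.6485255  105.41149224 169.42395301] [-3.13936332e+00  5.24264887e-04  1.32480024e+00] [-0.56535141  0.5806815  -2.27385976]
above [0.0064, -0.0004, 0.4181, -0.0014, 0.0003, -0.0008]
```

Emit:
send_rows(
  moves=[
    [[0, 0, 0, 0, 0, 0], [0, 0, 0.03, 0, 0, 0], [0, 0, 0.08, 0, 0, 0], [0, 0, 0.14, 0, 0, 0], [0, 0, 0.2, 0, 0, 0], [0, 0, 0.26, 0, 0, 0], [0, 0, 0.32, 0, 0, 0], [0, 0, 0.365, 0, 0, 0], [0, 0, 0.395, 0, 0, 0], [0, 0, 0.41, 0, 0, 0], [0, 0, 0.415, 0, 0, 0], [0, 0, 0.415, 0, 0, 0]],
  ],
)

```text
t: 16.95
eef_pos: [662.5, 108.6, 46.0]
tcp_rot: [-3.14, -0.001, 1.328]
ft_force: [0.6, 0.1, -1.4]
opening: 0.693
```

Emit:
send_rows(
  moves=[
    [[0, 0, 0.002, 0, 0, 0], [0, 0, 0.004, 0, 0, 0], [0, 0, 0.006, 0, 0, 0], [0, 0, 0.008, 0, 0, 0], [0, 0, 0.01, 0, 0, 0], [0, 0, 0.012, 0, 0, 0], [0, 0, 0.014, 0, 0, 0], [0, 0, 0.0155, 0, 0, 0], [0, 0, 0.0155, 0, 0, 0], [0, 0, 0.0155, 0, 0, 0]],
  ],
)

```text
t: 17.78
eef_pos: [662.3, 108.4, 41.1]
tcp_rot: [-3.139, -0.001, 1.327]
ft_force: [-0.7, -0.0, -1.8]
opening: 0.693
```

Emit:
send_rows(
  moves=[
    [[0, 0, 0.002, 0, 0, 0], [0, 0, 0.004, 0, 0, 0], [0, 0, 0.004, 0, 0, 0], [0, 0, 0.004, 0, 0, 0]],
  ],
)

```text
t: 18.12
eef_pos: [662.3, 108.4, 39.9]
tcp_rot: [-3.139, -0.001, 1.327]
ft_force: [0.4, 0.7, -1.9]
opening: 0.692
```

Emit:
send_rows(
  moves=[
    [[0, 0, 0.002, 0, 0, 0], [0, 0, 0.004, 0, 0, 0], [0, 0, 0.004, 0, 0, 0], [0, 0, 0.004, 0, 0, 0]],
  ],
)

```text
t: 18.45
eef_pos: [662.3, 108.4, 39.2]
tcp_rot: [-3.14, -0.001, 1.327]
ft_force: [-3.3, -0.4, 4.3]
opening: 0.69
```

It's in contact (about 6 N change, at the same height as at the grasp). Letting go and rising.

Emit:
send_rows(
  moves=[
    [[0, 0, 0, 0, 0, 0], [0, 0, 0, 0, 0, 0], [0, 0, 0, 0, 0, 0], [0, 0, 0, 0, 0, 0], [0, 0, 0, 0, 0, 0], [0, 0, 0, 0, 0, 0], [0, 0, 0, 0, 0, 0], [0, 0, 0, 0, 0, 0]],
  ],
  grip=-1,
)

```text
t: 19.12
eef_pos: [662.3, 108.4, 38.7]
tcp_rot: [-3.139, -0.001, 1.327]
ft_force: [-0.2, 0.2, -0.3]
opening: 0.996
```

Emit:
send_rows(
  moves=[
    [[0, 0, -0.04, 0, 0, 0], [0, 0, -0.12, 0, 0, 0], [0, 0, -0.22, 0, 0, 0], [0, 0, -0.34, 0, 0, 0], [0, 0, -0.46, 0, 0, 0], [0, 0, -0.58, 0, 0, 0], [0, 0, -0.68, 0, 0, 0], [0, 0, -0.68, 0, 0, 0]],
  ],
)

```text
t: 19.78
eef_pos: [664.4, 108.3, 250.7]
tcp_rot: [3.134, -0.004, 1.327]
ft_force: [0.2, -0.2, -0.1]
opening: 0.997
```

Emit:
send_rows(
  moves=[
    [[0.03, -0.02, 0, 0, 0, 0], [0.1, -0.07, 0, 0, 0, 0], [0.19, -0.13, 0, 0, 0, 0], [0.28, -0.2, 0, 0, 0, 0], [0.37, -0.27, 0, 0, 0, 0], [0.46, -0.34, 0, 0, 0, 0], [0.54, -0.4, 0, 0, 0, 0], [0.6, -0.45, 0, 0, 0, 0], [0.6, -0.45, 0, 0, 0, 0]],
  ],
)

```text
t: 20.53
eef_pos: [572.1, 319.3, 241.9]
tcp_rot: [-3.137, -0.0, 1.331]
ft_force: [-0.3, -0.1, 0.2]
opening: 1.001
```

Run:
```python
from h import *
s=env.state();print(s["t"],s["eef_pos"],s["ft_force"],s["opening"])
sc=env.read_camera("scene")["image"][:,:,::-1];tp=env.read_camera("top")["image"][:,:,::-1]
cv2.imwrite("pics/e.png",np.hstack([cv2.resize(sc[100:300,90:390],(450,300)),cv2.resize(tp[110:310,80:313],(350,300))]) if 0 else np.vstack([cv2.resize(sc[100:290,90:400],(489,300)),cv2.resize(tp[120:310,80:390],(489,300))]))
a=cv2.imread("pics/scene0.png").astype(int)
for n,xy in(("sauce",(200,330,240,300)),("pan",(85,165,155,225))):
    x0,x1,y0,y1=xy;print(n,np.abs(a[y0:y1,x0:x1]-sc[y0:y1,x0:x1]).mean())
```

```text
20.5333 [572.05585244 319.32638255 241.94258904] [-0.3101232  -0.05193801  0.20325869] 1.0007617614004203
sauce 8.433717948717948
pan 7.320059523809523
```

View pics/e.png

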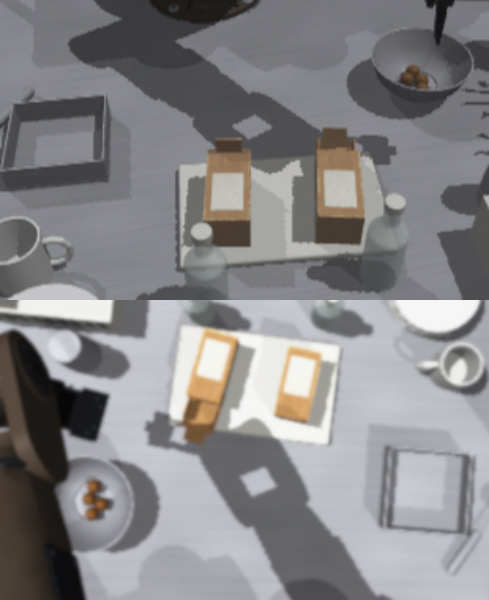

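Both cartons stand on the board with the spout out, and all four nuts are in the bowl. The pan and bottles look unmoved. Handing in.

```bash
python3 -c "
from cell import env
print(env.job_done(), env.state()['t'])"
```

```text
the job is handed in; nothing more can be done
the job is handed in; nothing more can be done
```

I handed the job in at about 20.5 s of the 72 s allowed, with all four walnuts of the free-spout carton in the bowl.

- **Finding the free spout:** I pressed gently on the left carton's tab from behind with the shut fingers. That spout swung open while the carton stayed put. I did not test or touch the right carton.
- **Opening and pouring:** I pushed the left spout out to about 1.25 rad, estimated from the lip's position in the wrist image. I then gripped the carton across its width and tilted it over the bowl.
- **Setting down:** I lowered it in steps of about 1 mm to its old place, with a force change of about 6 N on contact. Then I let go and moved clear.

**Last checks:** the final pictures show all four nuts in the bowl, both cartons upright on the board, and the spout out. The pan and bottles look to be where they were, judged by eye. A pixel comparison with the first picture came out non-zero around both the pan and the bottles. I put that down to the arm's shadow but did not check further.

**One thing that did not go to plan:** near the end of the tilt, joint 4 stopped at its range end (-1.13 rad). The carton therefore reached about 41° instead of the planned 45°, with the tool about 29 mm higher than planned. The nuts still all came out, and I backed off from there.

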